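Load the sample rack past the spring gate of the analyser's loader

ROBOT

A 6-joint arm with a two-finger parallel gripper is mounted at the origin on the work surface. World frame = base frame: x ahead of the robot, y to its left, z up, the work surface at z = 0. Lengths are in mm, angles in rad, forces in N, time in s.
With the tool pointing down it reaches from about 275 to 1000 mm from the base axis. Payload 8.4 kg.
Tool frame: the origin (TCP) lies where the fingers leave the gripper's body, on its centre line; the fingertips stand 73 mm ahead of it and the grasp point (between the pads) lies 54 mm ahead of it (grip_point_offset is the distance from the TCP to the grasp point, in mm); z points along the fingers, y is the direction in which the jaws open and shut (so a half turn about z gives the same grasp; the last joint's range is limited). The gripper opens to 85 mm and grips with 20 to 120 N. Pads are 22 mm wide; open, the fingers measure 114 mm over their backs; the gripper's body (76 mm by 85 mm) begins 54 mm behind the grasp point. The pads swing forward as they close: fully open they stand 13 mm farther back than shut.
Start: joints at [1.1, 0.353, 1.633, -0, 1.155, -0.002], TCP at [282.384, 557.573, 303.881] pointing down, gripper open.
Joint ranges: [-2.63, 2.63], [-0.92, 2.1], [0.06, 2.66], [-1.3, 4.44], [0, 2.69], [-3.02, 3.02]. Speed limits (rad/s): [2.22, 2.22, 2.79, 3.14, 3.14, 3.14].

INTERFACE

Orientations are given as [roll, pitch, yaw] about the fixed x, y, z axes, in that order (R = Rz(yaw) Ry(pitch) Rx(roll)).
In Python, from rig import sense, grab_frame, sign_off, grip_point_offset gives the robot as it stands. The module is installed in compiled form; this text tells all that it offers.
- The arm moves only by the tool drive_tool, never from a script. Its argument "targets" is one flat list of numbers, 7 for each row, row after row: the shift along the tool's x, y, z in m, then the turn, a rotation vector about the tool's x, y, z in rad, then the opening, from 0 (shut) to 1 (fully open). In form: [tx, ty, tz, wx, wy, wz, grip, tx, ty, tz, wx, wy, wz, grip, ...]. A call has 1 to 12 rows; each row is the pose to reach, as a shift and turn from the pose commanded when the call began, along the tool's axes at that moment; what a row does not reach only later rows make up. A row lasts 1/12 s, in which the tool goes at most 41.7 mm and 7.16 degrees, less where a joint would pass 70% of its speed; a pose out of reach is approached as far as the arm can. A call with a gripper value outside its range is refused whole. The fingers move at their own pace and stop on an object; "force" is the grip in N (left out, the last holds). Time passes only in rows, so rows that repeat a pose let the fingers close. It gives the time, the measured TCP pose, the force and the opening at its end, in the units of the state.
- sense(): the state, without advancing time (a new reading comes with each control period).
- grab_frame(name): name is "side" or "top"; returns a dict with "color" (420x560x3 uint8, blue, green, red), "vertical_fov" (degrees; the focal length in pixels is half the picture's height over the tangent of half this angle, whatever the lens; pixels are square), "cx", "cy" (the principal point, pixels), "world_from_camera" (4x4, takes a point from camera to world coordinates). Camera axes: x right, y down, z forward; pixel columns grow to the right and rows downward; lengths in mm; the calibration is good to about 2 mm. A picture is of the moment at which its call begins. There is no depth.
- sign_off(): hands the job in, once; it reports no verdict.
The state is a dict: "clock": time; "qpos": joint angles; "qvel": joint speeds; "joint_efforts": joint torques, N m; "eef_pos": TCP position; "tcp_rot": TCP orientation; "contact_force": force on the tool from outside, world axes, zero at the start; "wrist_torque": the same for the moment, N m; "opening": opening from 0.0 (shut) to 1.0 (fully open).
Only numpy, scipy, OpenCV 4.12 (cv2) and the standard library are available. Lean on these libraries where they do the work, as an engineer would, in place of code of your own. Each camera call takes 0.05 s, during which the arm holds its last target. There are 200 camera calls.

TASK

Load the rack of blood tubes into the sample loader: with one fingertip press the long plate beside the track fully down and hold it, so that the gate stays below the floor and never touches the rack, while another finger pushes the rack from behind, past the gate and fully home against the reader head. Then let the plate go, so that the gate springs up behind the rack. Only push: do not grip or lift the rack, and leave everything else on the counter where it is.

Things in the scene. Friction and masses are not known exactly. Their poses are not given: they have to be found in the camera images.
- loader: The sample loader, a low fixed machine (base 165 x 435 mm). Origin on the counter (z = 0) under the gate leaf, on the track's centre line; z up. The track runs along its y axis; the rack travels towards -y. Track floor 50 mm above the counter, 34 mm wide between guide walls 4 mm thick and 16 mm high (tops 66 mm above the counter); upstream end open at y = +195 mm. The press plate lies on the -x side.
- gateway (a point): Point on the track floor (50 mm above the counter), on the centre line, where the gate leaf crosses the track (loader x = y = 0). Fixed to the loader.
- end_stop (a point): Point on the track floor, on the centre line, at the flat face of the white reader head that closes the track's end and is the end stop (loader y = -135 mm). The head is 100 mm (x) by 65 mm (y) by 98 mm, its top 108 mm above the counter, with a small display on top.
- gate (a joint): Hinge angle of the gate, rad; press plate and leaf (40 mm wide, 5 mm thick) are one piece. 0 = sprung up: the plate slopes up towards the track, the leaf's top stands 16 to 28 mm above the track floor. 0.32 = down at its stop: the plate is level, the leaf 10 mm below the floor. Clear of the rack from 0.25 up. It springs up when let go; pressing mid-plate takes about 3 N at first, 6 to 7 N at the bottom.
- plate (a point): Point on top of the press plate, mid-width, level with the gate; moves with the plate, 15 mm down over its travel. The plate turns on a pin along y at loader x = -100 mm, 68 mm above the counter. Pressed down its top is 72 mm above the counter (6 mm above the guide walls), flat from loader x = -94 to -24 mm and y = -45 to +205 mm: a finger can slide along it. This point is then at x = -54 mm.
- rack: The white tube rack to be loaded, loose in the track, upstream of the gate: 30 mm wide (x), 100 mm long (y), 36 mm tall, about 0.2 kg, with five grey-capped micro tubes fixed in a row that reach 50 mm above its underside. Origin at the centre of its underside; its axes are about those of the loader. Home means its nose stands against the reader head.
- rack_nose (a point): Centre of the rack's front end face (the end towards the gate and the reader head), 25 mm above its underside.
- rack_tail (a point): Centre of the rack's rear end face (30 mm wide, 36 mm tall, flat), 25 mm above its underside: push here. When the rack is home this face is 35 mm past the gate leaf.
- spare_rack_mid (a point): Bystander: a six-place tube rack (34 x 118 x 36 mm) with two tubes on the counter beside the track; its middle, 30 mm up. Not to be disturbed.
- jar_a_mid (a point): Bystander: white jar, 52 mm across, 78 mm tall; its centre.
- jar_b_mid (a point): Bystander: white jar like the first; its centre.
- vial_mid (a point): Bystander: small vial, 24 mm across, 42 mm tall, close beside the track; its centre.
- dropper_mid (a point): Bystander: white bottle with blue cap, 40 mm across, 115 mm tall; its centre.
- pen_mid (a point): Bystander: marker pen, 128 mm long, 13 mm thick, lying on the robot's side of the loader; its middle.
- slide_box_mid (a point): Bystander: flat box for microscope slides, 87 x 102 x 33 mm, beyond the reader head; its centre.
Mind the look-alikes: they are no part of the job. What is shaped like the rack but orange or red is not meant.

How it is judged (in metres and radians):
On the way, in this order (a step that is already met when the one before it is completed fails the run):
1. a finger holds the plate down, the gate below the floor, while the rack's nose passes over the gate (value of joint gate above 0.255 rad and contact force between the fingers and gate above 0.5 N and y of rack_nose in the frame of loader between -0.09 and -0.004 m), for 0.1 s.
2. the plate is still held down when the rack's tail has passed the gate (value of joint gate above 0.255 rad and contact force between the fingers and gate above 0.5 N and y of rack_tail in the frame of loader below -0.004 m), for 0.05 s.
At the end, for the whole second after the job is handed in: The rack stands upright on the track floor with its nose within 4 mm of the reader head, at rest, and the gate has sprung up behind it (joint below 0.03 rad) (y of rack_nose in the frame of loader below -0.131 m and x of rack_nose in the frame of loader between -0.006 and 0.006 m and x of rack_tail in the frame of loader between -0.006 and 0.006 m and angle between rack's own z axis and vertical below 0.06 rad and z of rack in the frame of loader between 0.046 and 0.054 m and value of joint gate below 0.03 rad and linear speed of rack below 0.02 m/s); the robot touches nothing.
It fails at once if the gate touches the rack (more than 1 N) (contact force between gate and rack above 1 N).
It fails at once if the plate is let up while the rack is over the gate (y of rack_nose in the frame of loader below 0.003 m and y of rack_tail in the frame of loader above -0.003 m and value of joint gate below 0.22 rad).
It fails at once if the rack is lifted more than 10 mm off the track floor (z of rack in the frame of loader above 0.06 m).
It fails at once if the rack is tipped by more than 0.25 rad (angle between rack's own z axis and vertical above 0.25 rad).
It fails at once if one of the other things on the counter is moved by more than 15 mm (distance of any of spare_rack_mid, jar_a_mid, jar_b_mid, vial_mid, dropper_mid, pen_mid, slide_box_mid from where it was at the start of the episode above 0.015 m).
It also fails if it takes over 40 s, if anything falls off the work surface, if the arm or the gripper's body presses on something with over 40 N, if the wrist force passes 120 N, or if a joint passes its speed limit or range.

## Working session

There is one attempt and no reset: what is moved stays moved. The work goes in short steps, Python scripts to look and compute and a tool call to move; the robot and the scene stay as the last step left them, time stands still between calls to the robot, and variables do not carry over. Pictures are saved under pics/ and viewed, about 8 in all and at most 12, crops included, and the job is handed in when it is done.

Besides the shell and the picture viewer there is one more tool, called after "Call:" as name(argument=value, ...) on one line, values as JSON. drive_tool: Moves the arm, as the interface text tells. Its arguments: {"type":"object","properties":{"targets":{"type":"array"},"force":{"type":"number"}},"required":["targets"]}

```bash
mkdir -p pics
python3 - <<'E'
from rig import *
import cv2,numpy as np
print(sense(), grip_point_offset)
for n in("top","side"):
    f=grab_frame(n); cv2.imwrite(f"pics/{n}0.png",f["color"]); print(n,f["vertical_fov"],f["cx"],f["cy"]);print(np.round(f["world_from_camera"],3).tolist())
E
```

```text
{'clock': 0.0, 'qpos': array([ 1.09962700e+00,  3.53648739e-01,  1.63413731e+00, -2.27099414e-05,
        1.15521448e+00, -2.40244247e-03]), 'qvel': array([-3.87588356e-05,  1.72508454e-04,  3.91970547e-05, -2.24939156e-03,
       -1.62656322e-03, -7.31958702e-04]), 'joint_efforts': array([ 2.15900756e-03, -6.05248404e+01, -3.42063475e+01,  1.02521249e-04,
        9.23588901e-03, -4.33168748e-05]), 'eef_pos': array([282.20005787, 557.23618905, 303.15989135]), 'tcp_rot': array([-3.14018474e+00,  1.73815974e-05,  2.67283496e+00]), 'contact_force': array([ 0.87592447, -0.14206303, -0.42609602]), 'wrist_torque': array([-0.04010708, -0.01112679,  0.01739681]), 'opening': 1.00075004614606} 53.900000000000006
top 46.175130176912006 279.5258399905455 212.94322793178122
[[0.013, -0.985, 0.174, 368.449], [-1.0, -0.014, -0.005, -28.765], [0.007, -0.174, -0.985, 1188.135], [0.0, 0.0, 0.0, 1.0]]
side 55.351963830941685 281.0849078839771 204.85255966287372
[[-0.967, -0.199, 0.162, 412.219], [-0.256, 0.728, -0.637, 514.23], [0.009, -0.657, -0.754, 725.378], [0.0, 0.0, 0.0, 1.0]]
```

View pics/top0.png

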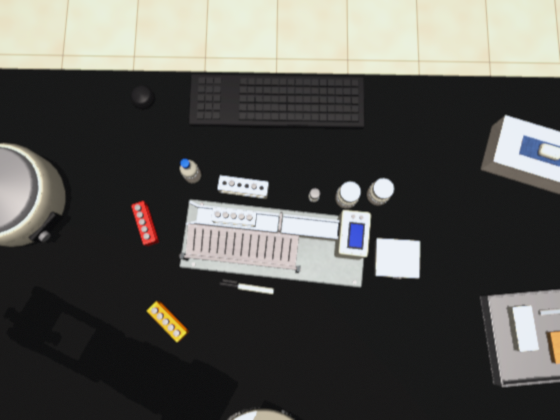

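View pics/side0.png

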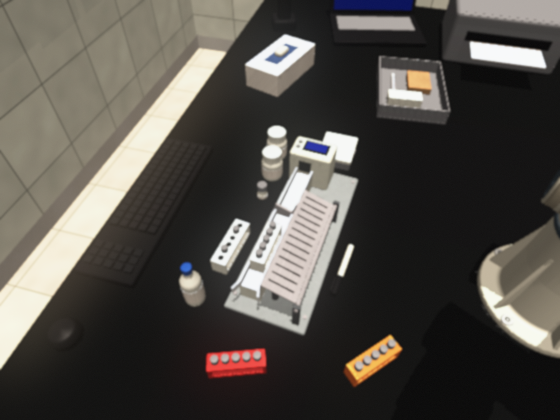

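The top view shows the loader with its track running left to right. The rack's caps are at about (215–252, 216), the gate at about (281, 222), the reader head at about (355, 233) and the plate on the robot's side. I'll zoom in on both views to fit the loader pose.

Run:
```python
import cv2
a=cv2.imread("pics/top0.png")[190:295,175:375]; cv2.imwrite("pics/topc.png",cv2.resize(a,None,fx=4,fy=4,interpolation=cv2.INTER_CUBIC))
a=cv2.imread("pics/side0.png")[130:335,215:365]; cv2.imwrite("pics/sidec.png",cv2.resize(a,None,fx=2.9,fy=2.9,interpolation=cv2.INTER_CUBIC))
```

```text
(no output)
```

View pics/topc.png

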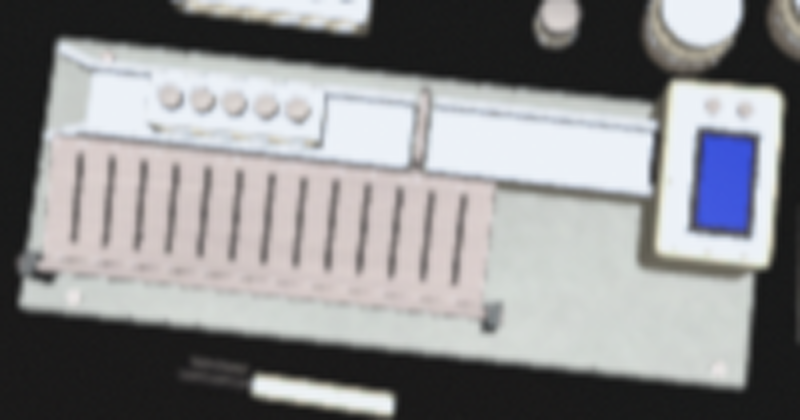

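View pics/sidec.png

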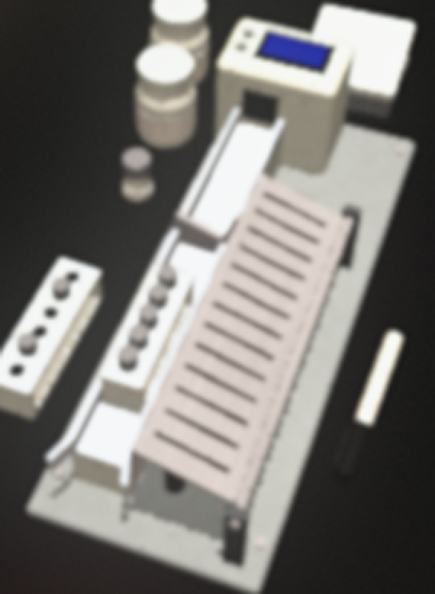

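```bash
cat > h.py <<'E'
import numpy as np
from scipy.optimize import least_squares
from rig import grab_frame
def cam(n):
    f=grab_frame(n); return f
def proj(f,P):
    T=np.linalg.inv(f["world_from_camera"]); p=np.atleast_2d(P)@T[:3,:3].T+T[:3,3]
    F=210/np.tan(np.radians(f["vertical_fov"]/2))
    return p[:,:2]/p[:,2:]*F+[f["cx"],f["cy"]]
def ray(f,uv,z):
    W=f["world_from_camera"];F=210/np.tan(np.radians(f["vertical_fov"]/2))
    d=W[:3,:3]@[(uv[0]-f["cx"])/F,(uv[1]-f["cy"])/F,1]; return W[:3,3]+d*(z-W[2,3])/d[2]
def l2w(L,P):
    x,y,a=L; c,s=np.cos(a),np.sin(a); P=np.atleast_2d(P)
    return np.c_[x+c*P[:,0]-s*P[:,1],y+s*P[:,0]+c*P[:,1],P[:,2]]
def w2l(L,p):
    x,y,a=L;c,s=np.cos(a),np.sin(a);d=p[0]-x,p[1]-y
    return np.array([c*d[0]+s*d[1],-s*d[0]+c*d[1],p[2]])
E
python3 - <<'E'
from h import *
t,s=cam("top"),cam("side")
mod=lambda b:np.array([[b[0],b[1],10],[b[0]-165,b[1],10],[b[0]-165,b[1]-435,10],
 [50,-135,108],[-50,-135,108],[50,-200,108],[-50,-200,108],
 [-29.1,205,95.7],[-29.1,-45,95.7],[-95.6,-45,73.7],[-95.6,205,73.7]])
tp=np.array([[58,40],[20,308],[745,388],[668,80],[655,258],[785,88],[772,268],[55,137],[495,183],[485,310],[42,258]])/4+[175,190]
sp=np.array([[28,510],[255,590],[413,143],[218,65],[330,92],[245,18],[352,50],[135,455],[263,178],[352,220],[240,500]])/2.9+[215,130]
def r(q):
    P=l2w(q[:3],mod(q[3:])); return np.r_[proj(t,P)-tp,proj(s,P)-sp].ravel()
o=least_squares(r,[500,0,0,40,210],loss="soft_l1",x_scale=[1,1,.01,1,1]); L=o.x[:3]
print(o.x.round(4)); print(r(o.x).reshape(2,-1,2).round(1).tolist())
for u in([153,72],[325,90],[320,145],[150,127]): print(w2l(L,ray(t,np.array(u)/4+[175,190],86)).round(1))
for u in([170,97],[234,103],[298,110]): print('cap',w2l(L,ray(t,np.array(u)/4+[175,190],100)).round(1))
for u in([168,277],[128,357]): print('capS',w2l(L,ray(s,np.array(u)/2.9+[215,130],100)).round(1))
print('leaf',[w2l(L,ray(t,np.array(u)/4+[175,190],72)).round(1) for u in([425,88],[418,168])])
np.save('L.npy',L)
E
```

```text
[ 5.372746e+02 -3.429670e+01 -1.101000e-01  4.643320e+01  2.269279e+02]
[[[-0.2, -1.1], [-1.4, -0.7], [-0.8, 2.0], [0.4, -1.8], [-1.0, -1.9], [0.1, -0.3], [-0.8, -0.8], [-1.6, 0.9], [-0.8, 3.1], [-2.1, 1.7], [-1.2, 1.0]], [[-1.1, -2.4], [0.8, -0.2], [2.5, -1.1], [-2.2, -2.3], [0.6, -0.7], [-2.1, -2.6], [0.9, -3.7], [1.0, -2.4], [1.9, -2.2], [-0.3, -1.5], [-0.4, 0.4]]]
[ 18.4 154.1  86. ]
[20.2 55.8 86. ]
[-11.4  54.5  86. ]
[-13.1 151.2  86. ]
cap [  3.1 140.5 100. ]
cap [  4.2 104.5 100. ]
cap [  4.7  68.4 100. ]
capS [  2.1  78.1 100. ]
capS [  1.7 148.4 100. ]
leaf [array([30.9, -0.3, 72. ]), array([-15.6,  -2. ,  72. ])]
```

```bash
cat >> h.py <<'E'
def dist(f,P,k):
    F=210/np.tan(np.radians(f["vertical_fov"]/2)); c=np.array([f["cx"],f["cy"]])
    d=(proj(f,P)-c)/F; r2=(d**2).sum(1,keepdims=True); return d*(1+k*r2)*F+c
def undist(f,uv,k):
    F=210/np.tan(np.radians(f["vertical_fov"]/2)); c=np.array([f["cx"],f["cy"]]); d=(np.array(uv,float)-c)/F; u=d.copy()
    for _ in range(20): u=d/(1+k*(u@u))
    return u*F+c
E
python3 - <<'E'
from h import *
t,s=cam("top"),cam("side")
mod=lambda b:np.array([[b[0],b[1],10],[b[0]-165,b[1],10],[b[0]-165,b[1]-435,10],
 [50,-135,108],[-50,-135,108],[50,-200,108],[-50,-200,108],
 [-29.1,205,95.7],[-29.1,-45,95.7],[-95.6,-45,73.7],[-95.6,205,73.7]])
tp=np.array([[58,40],[20,308],[745,388],[668,80],[655,258],[785,88],[772,268],[55,137],[495,183],[485,310],[42,258]])/4+[175,190]
sp=np.array([[28,510],[255,590],[413,143],[218,65],[330,92],[245,18],[352,50],[135,455],[263,178],[352,220],[240,500]])/2.9+[215,130]
for use in ((1,1),(1,0),(0,1)):
    def r(q,u=(1,1)):
        P=l2w(q[:3],mod(q[3:5])); return np.r_[(dist(t,P,q[5])-tp)*u[0],(dist(s,P,q[6])-sp)*u[1]].ravel()
    o=least_squares(r,[530,-30,-.1,40,210,0,0],loss="soft_l1",x_scale=[1,1,.01,1,1,.1,.1],args=(use,)); L=o.x[:3]
    print(use,o.x.round(4)); print(r(o.x).reshape(2,-1,2).round(1).tolist())
    kt,ks=o.x[5:]
    if use==(1,1): np.save('L.npy',o.x)
    for u in([170,97],[234,103],[298,110]): print('cap',w2l(L,ray(t,undist(t,np.array(u)/4+[175,190],kt),100)).round(1))
    for u in([168,277],[128,357]): print('capS',w2l(L,ray(s,undist(s,np.array(u)/2.9+[215,130],ks),100)).round(1))
    print('leaf',[w2l(L,ray(t,undist(t,np.array(u)/4+[175,190],kt),72)).round(1) for u in([425,88],[418,168])])
E
```

```text
(1, 1) [ 5.369970e+02 -3.431150e+01 -1.102000e-01  4.596700e+01  2.283417e+02
 -2.152000e-01 -6.740000e-02]
[[[-0.1, -0.8], [-0.9, -1.1], [-2.3, 1.5], [0.2, -1.7], [-1.2, -2.0], [-0.6, -0.1], [-1.5, -1.0], [-0.9, 0.9], [-0.8, 3.2], [-2.2, 1.6], [-0.3, 0.7]], [[-0.7, -2.2], [0.7, -0.3], [2.4, -0.6], [-2.1, -2.2], [0.6, -0.6], [-2.0, -2.5], [0.8, -3.5], [1.2, -2.6], [2.0, -2.2], [-0.2, -1.4], [-0.3, 0.0]]]
cap [  3.3 141.  100. ]
cap [  4.4 104.7 100. ]
cap [  5.   68.5 100. ]
capS [  2.3  78.1 100. ]
capS [  1.9 148.6 100. ]
leaf [array([31.2, -0.2, 72. ]), array([-15.4,  -1.9,  72. ])]
(1, 0) [ 5.375687e+02 -3.633160e+01 -1.102000e-01  4.477130e+01  2.270490e+02
 -1.251000e-01  0.000000e+00]
[[[0.8, -0.5], [-0.1, -0.5], [-0.6, 2.1], [1.1, -1.9], [-0.2, -2.1], [0.6, -0.4], [-0.3, -1.1], [-0.3, 0.7], [0.1, 3.0], [-1.3, 1.5], [0.2, 0.6]], [[-0.1, -3.0], [1.7, -0.9], [3.1, -1.5], [-2.1, -2.9], [0.6, -1.3], [-2.0, -3.2], [0.9, -4.2], [1.2, -3.5], [2.0, -2.9], [-0.2, -2.2], [-0.3, -0.7]]]
cap [  2.6 142.8 100. ]
cap [  3.7 106.6 100. ]
cap [  4.2  70.4 100. ]
capS [  1.6  80.1 100. ]
capS [  1.1 150.4 100. ]
leaf [array([30.4,  1.7, 72. ]), array([-16.2,   0. ,  72. ])]
(0, 1) [ 5.357052e+02 -2.865660e+01 -1.060000e-01  4.676150e+01  2.310156e+02
  0.000000e+00 -3.230000e-01]
[[[-4.4, -0.5], [-5.4, 0.0], [-4.7, 2.0], [-2.2, -1.4], [-3.4, -1.5], [-2.5, 0.0], [-3.2, -0.4], [-4.2, 1.9], [-3.2, 3.7], [-4.5, 2.3], [-3.6, 2.0]], [[-0.3, -0.5], [-0.2, -0.2], [1.0, 1.7], [-2.4, -0.3], [0.2, 1.3], [-2.5, -0.4], [0.0, -1.4], [1.7, -0.6], [1.9, -0.3], [-0.4, 0.4], [-0.1, 1.2]]]
cap [  5.9 135.  100. ]
cap [  6.8  99.  100. ]
cap [  7.1  63.  100. ]
capS [  4.6  72.7 100. ]
capS [  4.4 143.6 100. ]
leaf [array([33.1, -5.8, 72. ]), array([-13.5,  -7.3,  72. ])]
```

```bash
cat > fit.py <<'E'
from h import *
t,s=cam("top"),cam("side")
def mod(b):
    h=b[2]
    return np.array([[b[0],b[1],10],[b[0]-165,b[1],10],[b[0]-165,b[1]-435,10],
 [50+h,-135,108],[-50+h,-135,108],[50+h,-200,108],[-50+h,-200,108],
 [-29.1,205,95.7],[-29.1,-45,95.7],[-95.6,-45,73.7],[-95.6,205,73.7],[0,b[3]+36,100],[0,b[3]-36,100],[0,0,72]])
tp=np.array([[58,40],[20,308],[745,388],[668,80],[655,258],[785,88],[772,268],[55,137],[495,183],[485,310],[42,258],[170,97],[298,110],[421,128]])/4+[175,190]
sp=np.array([[28,510],[255,590],[413,143],[218,65],[330,92],[245,18],[352,50],[135,455],[263,178],[352,220],[240,500],[128,357],[168,277],[200,232]])/2.9+[215,130]
def r(q):
    P=l2w(q[:3],mod(q[3:7])); return np.r_[dist(t,P,0)+[q[7],q[8]]-tp,dist(s,P,0)+[q[9],q[10]]-sp,[q[7:9]*.7,q[9:11]*.7]].ravel()
o=least_squares(r,[530,-30,-.1,40,210,0,100,0,0,0,0],loss="soft_l1",x_scale=[1,1,.01,1,1,1,1,.1,.1,.1,.1]); L=o.x[:3]
print(o.x.round(3)); print(r(o.x)[:-4].reshape(2,-1,2).round(1).tolist())
np.save('L.npy',o.x)
E
python3 fit.py
```

```text
[ 5.42668e+02 -3.56630e+01 -9.50000e-02  4.39100e+01  2.26358e+02
 -1.00830e+01  1.06904e+02  1.84000e-01  1.74000e-01 -4.00000e-02
  2.64600e+00]
[[[0.2, -0.7], [0.1, -0.1], [0.9, -0.3], [0.5, -0.5], [-0.1, -0.5], [0.3, 0.6], [0.1, 0.2], [-0.7, 0.1], [0.3, 0.6], [-0.6, -0.8], [0.1, 0.2], [-0.5, 0.0], [-0.6, 0.2], [0.1, 1.0]], [[-0.7, 0.1], [1.6, 1.0], [0.3, 0.1], [-1.2, 0.6], [1.8, 1.7], [-1.6, 0.1], [1.6, -1.3], [0.1, -0.8], [-0.7, -0.7], [-2.8, -0.3], [-1.2, 1.5], [0.5, -0.2], [0.4, -0.6], [1.2, -1.1]]]
```

```bash
cat > go.py <<'E'
# usage: go.py lx ly z : tool-frame delta so that TCP reaches loader (lx,ly), height z, tool y along loader x
import sys; from h import *; from rig import sense
from scipy.spatial.transform import Rotation as Ro
L=np.load('L.npy')[:3]; s=sense()
R=Ro.from_euler('xyz',s['tcp_rot']); tgt=Ro.from_euler('xyz',[np.pi,0,np.pi/2+L[2]])
print('t',round(s['clock'],2),'TCP loader',w2l(L,s['eef_pos']).round(1),'f',s['contact_force'].round(1),'open',round(s['opening'],3))
if len(sys.argv)>3:
    p=l2w(L,[list(map(float,sys.argv[1:4]))])[0]
    print('world',p.round(1),'delta m',(R.inv().apply(p-s['eef_pos'])/1000).round(4),'rot',(R.inv()*tgt).as_rotvec().round(4))
E
python3 go.py -27 185 240
```

```text
t 0.4 TCP loader [-315.2  566.   303.8] f [-0.3 -0.3 -1.3] open 1.0
world [533.3 151.1 240. ] delta m [-0.4075 -0.2492  0.0638] rot [-2.0000e-04  1.0000e-04  1.1965e+00]
```

Call:
drive_tool(targets=[-0.02, -0.012, 0, 0, 0, 0.06, 0.465, -0.05, -0.031, 0, 0, 0, 0.15, 0.465, -0.086, -0.053, 0.005, 0, 0, 0.26, 0.465, -0.123, -0.075, 0.012, 0, 0, 0.37, 0.465, -0.16, -0.098, 0.02, 0, 0, 0.48, 0.465, -0.197, -0.12, 0.028, 0, 0, 0.59, 0.465, -0.234, -0.143, 0.036, 0, 0, 0.7, 0.465, -0.271, -0.166, 0.044, 0, 0, 0.81, 0.465, -0.308, -0.188, 0.052, 0, 0, 0.92, 0.465, -0.345, -0.211, 0.06, 0, 0, 1.03, 0.465, -0.38, -0.232, 0.064, 0, 0, 1.13, 0.465, -0.4075, -0.249, 0.064, 0, 0, 1.1965, 0.465])

```text
clock: 1.4
eef_pos: [530.0, 155.6, 239.5]
tcp_rot: [-3.141, 0.0, 1.471]
contact_force: [-0.3, 0.0, -0.2]
opening: 0.464
```

Call:
drive_tool(targets=[0, 0, 0, 0, 0, 0, 0.465, 0, 0, 0, 0, 0, 0, 0.465, 0, 0, 0, 0, 0, 0, 0.465, 0, 0, 0, 0, 0, 0, 0.465])

```text
clock: 1.73
eef_pos: [529.0, 158.5, 240.3]
tcp_rot: [-3.141, -0.0, 1.478]
contact_force: [-0.5, 0.7, -0.0]
opening: 0.468
```

```bash
python3 go.py -27 185 190
python3 - <<'E'
from h import *
from rig import sense
import cv2
t,s=cam("top"),cam("side"); e=sense()['eef_pos']
for n,f in(("t",t),("s",s)):
    print(n,proj(f,[e,e-[0,0,73]]).round(1))
x,y=proj(t,[e])[0].astype(int);a=t["color"][150:310,130:330]
u,v=proj(s,[e-[0,0,73]])[0].astype(int);b=s["color"][v-100:v+60,u-70:u+130];print(u,v)
cv2.imwrite("pics/c1.png",np.vstack([cv2.resize(i,(600,480),interpolation=2)[:290] if 0 else cv2.resize(i,(375,300),interpolation=2) for i in(a,b)]))
E
```

```text
t 1.73 TCP loader [-31.9 192.  240.3] f [-0.5  0.7 -0. ] open 0.468
world [533.3 151.1 190. ] delta m [-0.007   0.0049  0.0503] rot [-0.0002 -0.0003  0.0015]
t [[181.  215.1]
 [187.6 221. ]]
s [[263.9 229. ]
 [264.9 255.8]]
264 255
```

View pics/c1.png

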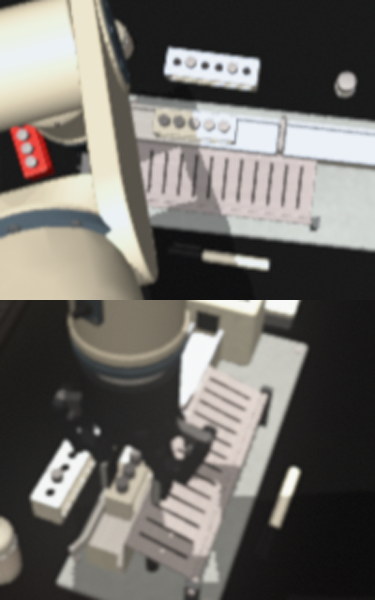

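Call:
drive_tool(targets=[-0.0035, 0.0025, 0.02, 0, 0, 0.001, 0.465, -0.007, 0.005, 0.04, 0, 0, 0.0015, 0.465, -0.007, 0.005, 0.055, 0, 0, 0.0015, 0.465, -0.007, 0.005, 0.06, 0, 0, 0.0015, 0.465, -0.007, 0.005, 0.06, 0, 0, 0.0015, 0.465, -0.007, 0.005, 0.06, 0, 0, 0.0015, 0.465])

```text
clock: 2.33
eef_pos: [533.8, 150.9, 180.6]
tcp_rot: [-3.142, -0.0, 1.476]
contact_force: [0.3, 0.1, -0.1]
opening: 0.466
```

```bash
python3 go.py -27 185 170
python3 - <<'E'
from h import *
from rig import sense
import cv2
s=cam("side"); q=np.load('L.npy');L=q[:3]; e=sense()['eef_pos']; lo=w2l(L,e)
k=5; o=np.array([205,200]); im=s["color"][200:320,205:345]
im=cv2.resize(im,None,fx=k,fy=k,interpolation=cv2.INTER_CUBIC); im=(255*(im/255.)**.5).astype(np.uint8)
def m(P,c,off=0):
    for p in proj(s,l2w(L,P))+[0,off]: cv2.circle(im,tuple(int(v) for v in (p-o)*k),4,c,1)
z=e[2]-73
m([[lo[0]+27,lo[1],z],[lo[0]-27,lo[1],z],[lo[0],lo[1],z],[lo[0],lo[1],z+73]],(0,255,0))
m([[x,y,86] for x in(-15,15) for y in(157,57)],(0,0,255),2.6)
cv2.imwrite("pics/c2.png",im)
E
```

```text
t 2.33 TCP loader [-26.5 184.9 180.6] f [ 0.3  0.1 -0.1] open 0.466
world [533.3 151.1 170. ] delta m [ 0.0001 -0.0005  0.0106] rot [-0.     -0.     -0.0002]
```

View pics/c2.png

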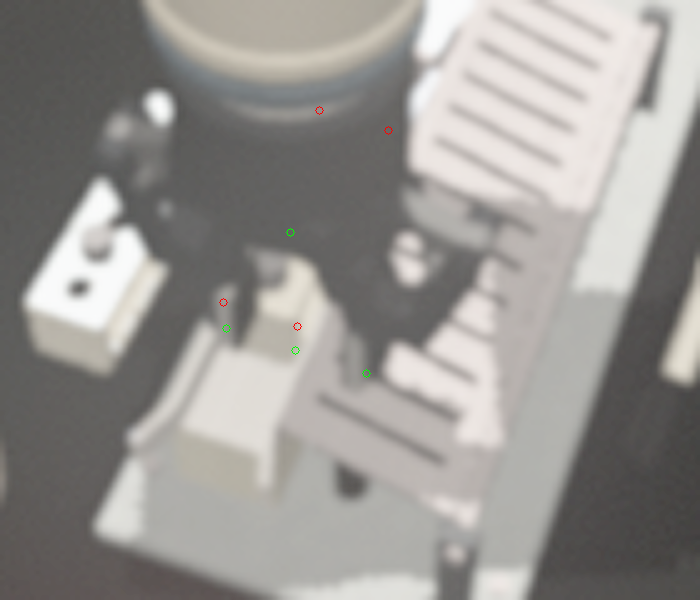

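Call:
drive_tool(targets=[0, 0, 0.006, 0, 0, 0, 0.465, 0, 0, 0.012, 0, 0, 0, 0.465, 0, 0, 0.018, 0, 0, 0, 0.465, 0, 0, 0.022, 0, 0, 0, 0.465, 0, 0, 0.026, 0, 0, 0, 0.465, 0, 0, 0.03, 0, 0, 0, 0.465, 0, 0, 0.03, 0, 0, 0, 0.465, 0, 0, 0.03, 0, 0, 0, 0.465])

```text
clock: 3.05
eef_pos: [534.8, 150.3, 150.5]
tcp_rot: [3.14, -0.0, 1.475]
contact_force: [1.8, -0.7, 5.6]
opening: 0.464
```

```bash
python3 go.py -27 185 145
```

```text
t 3.05 TCP loader [-25.4 184.3 150.5] f [ 1.8 -0.7  5.6] open 0.464
world [533.3 151.1 145. ] delta m [ 0.0007 -0.0016  0.0055] rot [ 0.0017 -0.0005 -0.0015]
```

Call:
drive_tool(targets=[0, 0, 0.001, 0, 0, 0, 0.465, 0, 0, 0.002, 0, 0, 0, 0.465, 0, 0, 0.002, 0, 0, 0, 0.465])

```text
clock: 3.3
eef_pos: [535.1, 150.2, 148.7]
tcp_rot: [3.139, -0.001, 1.475]
contact_force: [2.9, -1.3, 5.3]
opening: 0.468
```

Call:
drive_tool(targets=[0, 0, 0.001, 0, 0, 0, 0.465, 0, 0, 0.002, 0, 0, 0, 0.465, 0, 0, 0.002, 0, 0, 0, 0.465])

```text
clock: 3.55
eef_pos: [535.3, 150.2, 146.9]
tcp_rot: [3.138, -0.001, 1.475]
contact_force: [2.7, -1.0, 6.1]
opening: 0.465
```

Call:
drive_tool(targets=[0, 0, 0.001, 0, 0, 0, 0.465, 0, 0, 0.002, 0, 0, 0, 0.465, 0, 0, 0.002, 0, 0, 0, 0.465])

```text
clock: 3.8
eef_pos: [535.5, 150.2, 145.0]
tcp_rot: [3.138, -0.001, 1.475]
contact_force: [5.2, -2.4, 6.7]
opening: 0.466
```

Call:
drive_tool(targets=[0, 0, 0.001, 0, 0, 0, 0.465, 0, 0, 0.002, 0, 0, 0, 0.465, 0, 0, 0.002, 0, 0, 0, 0.465])

```text
clock: 4.05
eef_pos: [535.7, 150.2, 143.2]
tcp_rot: [3.138, -0.001, 1.475]
contact_force: [4.4, -3.2, 6.2]
opening: 0.466
```

Call:
drive_tool(targets=[0, 0, 0.001, 0, 0, 0, 0.465, 0, 0, 0.002, 0, 0, 0, 0.465, 0, 0, 0.002, 0, 0, 0, 0.465])

```text
clock: 4.3
eef_pos: [535.8, 150.2, 142.6]
tcp_rot: [3.138, -0.001, 1.475]
contact_force: [-0.6, -4.2, 24.4]
opening: 0.467
```

Call:
drive_tool(targets=[0, 0, -0.0005, 0, 0, 0, 0.465, 0, 0, -0.0005, 0, 0, 0, 0.465])

```text
clock: 4.47
eef_pos: [535.8, 150.2, 142.7]
tcp_rot: [3.137, -0.001, 1.475]
contact_force: [0.6, -3.3, 20.0]
opening: 0.462
```

```bash
python3 go.py -25 150 142.5
python3 - <<'E'
from h import *
import cv2
s=cam("side"); im=s["color"][170:320,205:345]
im=cv2.resize(im,None,fx=4,fy=4,interpolation=cv2.INTER_CUBIC); im=(255*(im/255.)**.5).astype(np.uint8)
cv2.imwrite("pics/c3.png",im)
E
```

```text
t 4.47 TCP loader [-24.4 184.4 142.7] f [ 0.6 -3.3 20. ] open 0.462
world [531.9 116.  142.5] delta m [-0.0344 -0.0005  0.0002] rot [ 0.0041 -0.0009 -0.0013]
```

View pics/c3.png

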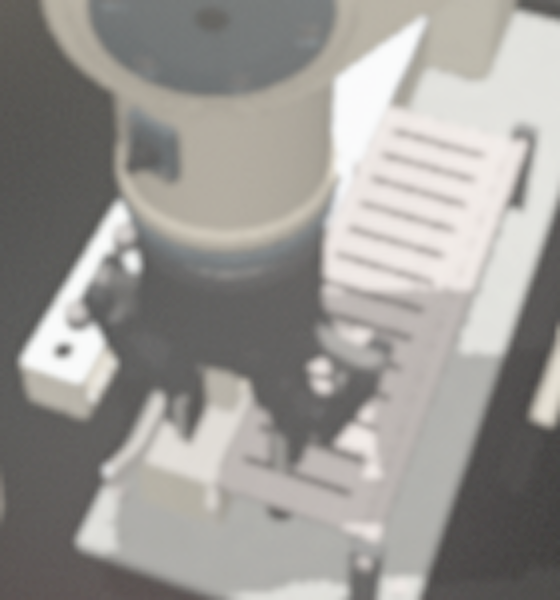

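The push finger sits in the track behind the rack, at about (190, 425). The other fingertip is on the plate at about (295, 455), and the plate looks level. I'll start sliding.

Call:
drive_tool(targets=[-0.003, 0, 0, 0, 0, 0, 0.465, -0.008, 0, 0, 0, 0, 0, 0.465, -0.013, 0, 0, 0, 0, 0, 0.465, -0.018, 0, 0, 0, 0, 0, 0.465, -0.023, 0, 0, 0, 0, 0, 0.465, -0.028, 0, 0, 0, 0, 0, 0.465, -0.033, 0, 0, 0, 0, 0, 0.465, -0.038, 0, 0, 0, 0, 0, 0.465, -0.043, 0, 0, 0, 0, 0, 0.465, -0.047, 0, 0, 0, 0, 0, 0.465, -0.05, 0, 0, 0, 0, 0, 0.465, -0.05, 0, 0, 0, 0, 0, 0.465])

```text
clock: 5.52
eef_pos: [531.4, 101.9, 142.9]
tcp_rot: [3.137, -0.004, 1.473]
contact_force: [1.3, 9.0, 17.9]
opening: 0.469
```

```bash
python3 go.py -25 80 142.5
python3 - <<'E'
from h import *
import cv2
s=cam("side"); t=cam("top"); 
im=np.hstack([cv2.resize(a,(400,400),interpolation=2) for a in (s["color"][150:300,205:355],t["color"][150:300,180:330])])
im=(255*(im/255.)**.5).astype(np.uint8)
cv2.imwrite("pics/c4.png",im)
E
```

```text
t 5.52 TCP loader [-24.2 135.9 142.9] f [ 1.3  9.  17.9] open 0.469
world [525.3  46.3 142.5] delta m [-0.0559 -0.0006  0.0001] rot [ 0.0051 -0.004  -0.0033]
```

View pics/c4.png

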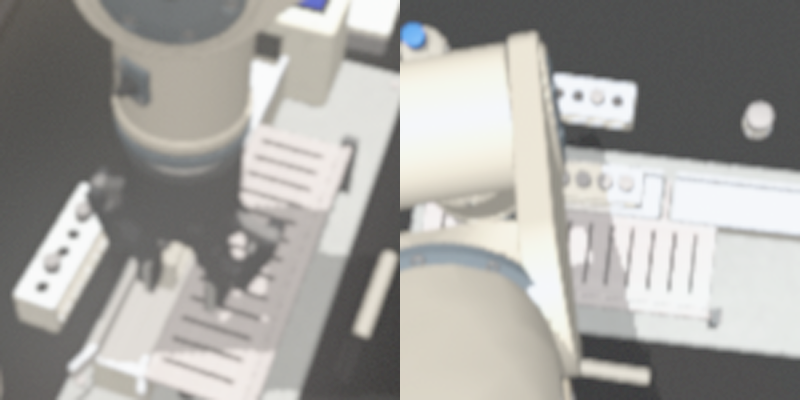

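The rack is moving. Its nose is about 22 mm short of the gate, which is flush with the floor, and the plate is on its stop at 18 N. I'll keep going.

Call:
drive_tool(targets=[-0.003, 0, 0.0002, 0, 0, 0, 0.465, -0.008, 0, 0.0003, 0, 0, 0, 0.465, -0.014, 0, 0.0003, 0, 0, 0, 0.465, -0.02, 0, 0.0003, 0, 0, 0, 0.465, -0.026, 0, 0.0003, 0, 0, 0, 0.465, -0.032, 0, 0.0003, 0, 0, 0, 0.465, -0.038, 0, 0.0003, 0, 0, 0, 0.465, -0.044, 0, 0.0003, 0, 0, 0, 0.465, -0.05, 0, 0.0003, 0, 0, 0, 0.465, -0.056, 0, 0.0003, 0, 0, 0, 0.465, -0.06, 0, 0.0003, 0, 0, 0, 0.465, -0.06, 0, 0.0003, 0, 0, 0, 0.465])

```text
clock: 6.62
eef_pos: [526.0, 42.0, 142.9]
tcp_rot: [3.136, -0.004, 1.472]
contact_force: [0.7, 10.8, 22.7]
opening: 0.465
```

```bash
python3 go.py -25 20 142.5
```

```text
t 6.62 TCP loader [-23.9  75.7 142.9] f [ 0.7 10.8 22.7] open 0.465
world [519.7 -13.4 142.5] delta m [-0.0557 -0.0009  0.0001] rot [ 0.0058 -0.004  -0.0038]
```

Call:
drive_tool(targets=[-0.003, 0, 0, 0, 0, 0, 0.465, -0.008, -0.0003, 0, 0, 0, 0, 0.465, -0.014, -0.0005, 0, 0, 0, 0, 0.465, -0.02, -0.001, 0, 0, 0, 0, 0.465, -0.026, -0.001, 0, 0, 0, 0, 0.465, -0.032, -0.001, 0, 0, 0, 0, 0.465, -0.038, -0.001, 0, 0, 0, 0, 0.465, -0.044, -0.001, 0, 0, 0, 0, 0.465, -0.05, -0.001, 0, 0, 0, 0, 0.465, -0.056, -0.001, 0, 0, 0, 0, 0.465, -0.06, -0.001, 0, 0, 0, 0, 0.465, -0.06, -0.001, 0, 0, 0, 0, 0.465])

```text
clock: 7.62
eef_pos: [519.1, -17.8, 142.8]
tcp_rot: [3.136, -0.003, 1.472]
contact_force: [2.1, 11.6, 23.9]
opening: 0.465
```

```bash
python3 go.py -25 -15 142.5
python3 - <<'E'
from h import *
import cv2
s=cam("side"); t=cam("top"); 
im=np.hstack([cv2.resize(a,(400,400),interpolation=2) for a in (s["color"][130:280,215:365],t["color"][150:300,240:390])])
im=(255*(im/255.)**.5).astype(np.uint8)
cv2.imwrite("pics/c5.png",im)
E
```

```text
t 7.62 TCP loader [-25.1  15.5 142.8] f [ 2.1 11.6 23.9] open 0.465
world [516.4 -48.2 142.5] delta m [-0.0305  0.0002  0.0002] rot [ 0.0054 -0.0034 -0.0039]
```

View pics/c5.png

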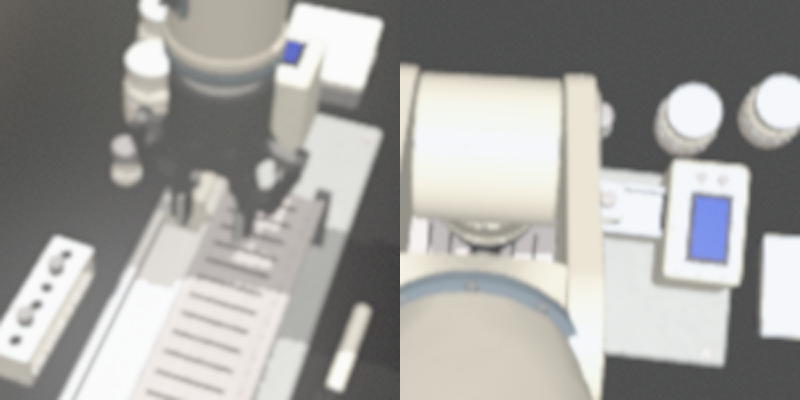

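The rack is over the gate with its nose about 40 mm from the head, which matches the arm reading. I'll go on to about 6 mm short, then creep.

Call:
drive_tool(targets=[-0.003, 0, 0, 0, 0, 0, 0.465, -0.008, 0, 0, 0, 0, 0, 0.465, -0.013, 0, 0, 0, 0, 0, 0.465, -0.018, 0, 0, 0, 0, 0, 0.465, -0.023, 0, 0, 0, 0, 0, 0.465, -0.028, 0, 0, 0, 0, 0, 0.465, -0.032, 0, 0, 0, 0, 0, 0.465, -0.034, 0, 0, 0, 0, 0, 0.465, -0.034, 0, 0, 0, 0, 0, 0.465])

```text
clock: 8.47
eef_pos: [515.7, -51.7, 142.8]
tcp_rot: [3.137, -0.003, 1.473]
contact_force: [1.1, 12.1, 25.0]
opening: 0.462
```

Call:
drive_tool(targets=[-0.0015, 0, 0, 0, 0, 0, 0.465, -0.003, 0, 0, 0, 0, 0, 0.465, -0.003, 0, 0, 0, 0, 0, 0.465])

```text
clock: 8.72
eef_pos: [515.6, -53.8, 142.8]
tcp_rot: [3.136, -0.004, 1.473]
contact_force: [1.2, 19.2, 25.8]
opening: 0.461
```

Call:
drive_tool(targets=[-0.001, 0, 0, 0, 0, 0, 0.465, -0.002, 0, 0, 0, 0, 0, 0.465, -0.002, 0, 0, 0, 0, 0, 0.465])

```text
clock: 8.97
eef_pos: [515.5, -54.2, 142.8]
tcp_rot: [3.137, -0.007, 1.472]
contact_force: [3.9, 32.3, 26.1]
opening: 0.466
```

```bash
python3 go.py -25 -24 142.5
python3 - <<'E'
from h import *
import cv2
s=cam("side"); t=cam("top"); 
im=np.hstack([cv2.resize(a,(400,400),interpolation=2) for a in (s["color"][120:220,235:335],t["color"][180:280,280:380])])
im=(255*(im/255.)**.6).astype(np.uint8)
cv2.imwrite("pics/c6.png",im)
E
```

```text
t 8.97 TCP loader [-25.3 -21.  142.8] f [ 3.9 32.3 26.1] open 0.466
world [515.5 -57.2 142.5] delta m [-0.003   0.0003  0.0003] rot [ 0.0051 -0.0066 -0.0045]
```

View pics/c6.png

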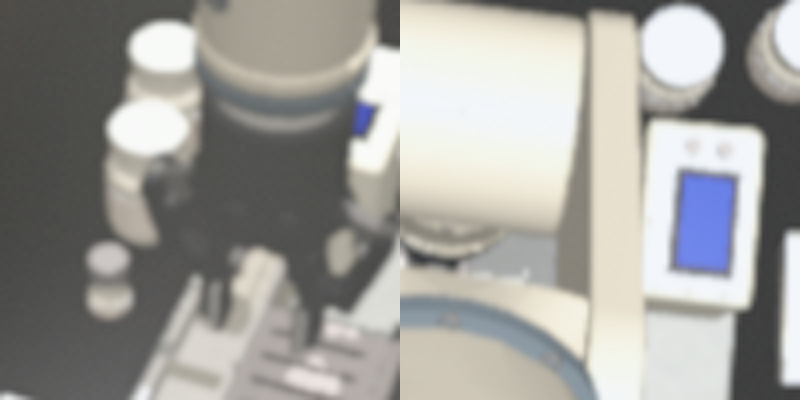

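The force rose sharply from 12 to 32 N within about 0.5 mm of travel, so the rack is against the hard stop. The side view shows the push finger past the gate slot. I'll back off slightly and then lift straight up.

Call:
drive_tool(targets=[0.0015, 0, 0, 0, 0, 0, 0.465, 0.003, 0, 0, 0, 0, 0, 0.465, 0.0035, 0, 0, 0, 0, 0, 0.465, 0.0035, 0, -0.004, 0, 0, 0, 0.465, 0.0035, 0, -0.009, 0, 0, 0, 0.465, 0.0035, 0, -0.015, 0, 0, 0, 0.465, 0.0035, 0, -0.023, 0, 0, 0, 0.465, 0.0035, 0, -0.035, 0, 0, 0, 0.465, 0.0035, 0, -0.055, 0, 0, 0, 0.465, 0.0035, 0, -0.08, 0, 0, 0, 0.465, 0.0035, 0, -0.11, 0, 0, 0, 0.465, 0.0035, 0, -0.14, 0, 0, 0, 0.465])

```text
clock: 10.07
eef_pos: [512.4, -54.3, 281.1]
tcp_rot: [-3.14, 0.0, 1.475]
contact_force: [0.2, -0.7, 0.1]
opening: 0.467
```

Call:
drive_tool(targets=[0.03, 0, -0.01, 0, 0, 0, 0.465, 0.065, 0, -0.02, 0, 0, 0, 0.465, 0.1, 0, -0.03, 0, 0, 0, 0.465, 0.135, 0, -0.03, 0, 0, 0, 0.465, 0.17, 0, -0.03, 0, 0, 0, 0.465, 0.205, 0, -0.03, 0, 0, 0, 0.465, 0.24, 0, -0.03, 0, 0, 0, 0.465, 0.27, 0, -0.03, 0, 0, 0, 0.465, 0.29, 0, -0.03, 0, 0, 0, 0.465, 0.3, 0, -0.03, 0, 0, 0, 0.465, 0.3, 0, -0.03, 0, 0, 0, 0.465, 0.3, 0, -0.03, 0, 0, 0, 0.465])

```text
clock: 11.07
eef_pos: [541.6, 243.8, 310.0]
tcp_rot: [-3.141, 0.001, 1.476]
contact_force: [0.0, -0.4, -0.4]
opening: 0.464
```

```bash
python3 go.py
python3 - <<'E'
from h import *
import cv2
s=cam("side"); t=cam("top"); q=np.load('L.npy')
print('expected top px home caps mid/nose/tail',(proj(t,l2w(q[:3],[[0,-85,100],[0,-135,86],[0,-35,86],[0,0,72]]))+q[7:9]).round(1))
im=np.hstack([cv2.resize(a,(400,400),interpolation=2) for a in (s["color"][120:220,235:335],t["color"][180:280,270:370])])
cv2.imwrite("pics/c7.png",im)
E
```

```text
t 11.07 TCP loader [-27.5 278.1 310. ] f [ 0.  -0.4 -0.4] open 0.464
expected top px home caps mid/nose/tail [[318.2 225.2]
 [339.7 228.5]
 [295.7 223.7]
 [280.3 223. ]]
```

View pics/c7.png

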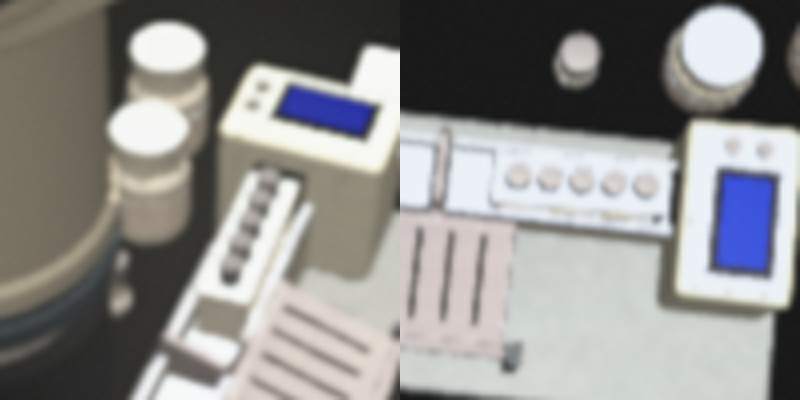

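Run:
```python
from h import *
import cv2
s=cam("side"); t=cam("top"); q=np.load('L.npy'); L=q[:3]
ct=lambda u,z:w2l(L,ray(t,np.array(u)-q[7:9],z)).round(1)
cs=lambda u,z:w2l(L,ray(s,np.array(u)-q[9:11],z)).round(1)
T=lambda x,y:(270+x/4,180+y/4); S=lambda x,y:(235+x/4,120+y/4)
for p in((518,177),(582,181),(645,185)): print('cap top',ct(T(*p),100))
print('tail top',ct(T(493,178),86),'nose',ct(T(671,195),86))
print('leaf',ct(T(441,168),72),'headface z108',ct(T(688,122),108),ct(T(676,296),108))
for p in((265,175),(230,272)): print('cap side',cs(S(*p),100))
print('tail side edge',cs(S(200,290),86),cs(S(240,302),86),'headface',cs(S(220,125),108),cs(S(372,150),108))
# intensity profiles in loader y at z=86 x in {10}, top view
for z,x in((86,9),(86,-9),(64,-19)):
    ys=np.arange(-150,-15,3.); p=proj(t,l2w(L,np.c_[0*ys+x,ys,0*ys+z]))+q[7:9]
    g=cv2.remap(cv2.cvtColor(t["color"],6).astype(np.float32),p[:,0].astype(np.float32),p[:,1].astype(np.float32),1).ravel()
    print(z,x,[(int(a),int(b)) for a,b in zip(ys,g)])
```

```text
cap top [  21.8 -265.7  100. ]
cap top [  23.4 -301.5  100. ]
cap top [  25.  -336.8  100. ]
tail top [  22.2 -255.    86. ] nose [  23.4 -356.    86. ]
leaf [  27.3 -228.    72. ] headface z108 [  61.7 -356.4  108. ] [ -36.3 -354.7  108. ]
cap side [   4.1 -118.8  100. ]
cap side [ -2.4 -39.  100. ]
tail side edge [ 12.5 -33.2  86. ] [-10.9 -32.5  86. ] headface [  39.7 -141.7  108. ] [ -49.1 -152.3  108. ]
86 9 [(-150, 235), (-147, 240), (-144, 240), (-141, 237), (-138, 202), (-135, 111), (-132, 73), (-129, 159), (-126, 230), (-123, 236), (-120, 222), (-117, 211), (-114, 212), (-111, 215), (-108, 228), (-105, 234), (-102, 223), (-99, 216), (-96, 216), (-93, 225), (-90, 235), (-87, 238), (-84, 227), (-81, 216), (-78, 214), (-75, 221), (-72, 234), (-69, 237), (-66, 230), (-63, 225), (-60, 226), (-57, 230), (-54, 236), (-51, 238), (-48, 232), (-45, 224), (-42, 224), (-39, 229), (-36, 237), (-33, 238), (-30, 229), (-27, 215), (-24, 233), (-21, 236), (-18, 236)]
86 -9 [(-150, 239), (-147, 240), (-144, 239), (-141, 237), (-138, 208), (-135, 121), (-132, 65), (-129, 161), (-126, 229), (-1
[... 301 characters left out ...]
9), (-48, 237), (-45, 235), (-42, 234), (-39, 234), (-36, 238), (-33, 239), (-30, 233), (-27, 220), (-24, 237), (-21, 240), (-18, 240)]
64 -19 [(-150, 239), (-147, 240), (-144, 238), (-141, 219), (-138, 140), (-135, 131), (-132, 182), (-129, 200), (-126, 195), (-123, 193), (-120, 190), (-117, 191), (-114, 197), (-111, 200), (-108, 199), (-105, 192), (-102, 190), (-99, 184), (-96, 184), (-93, 191), (-90, 195), (-87, 195), (-84, 194), (-81, 197), (-78, 191), (-75, 184), (-72, 191), (-69, 192), (-66, 192), (-63, 193), (-60, 198), (-57, 193), (-54, 191), (-51, 196), (-48, 196), (-45, 195), (-42, 197), (-39, 198), (-36, 193), (-33, 187), (-30, 193), (-27, 199), (-24, 200), (-21, 198), (-18, 200)]
```

The top view (rack caps at about (582, 180), gate leaf at (441, 170), head edge at (680, 190)) shows the gate up. There is also a dark strip between the nose and the head. My estimate puts the nose at about -129 to -131 mm, which is borderline for the -131 limit. I'll nudge the tail again with shut fingers, above the leaf and clear of the plate, to confirm the stop.

```bash
python3 go.py 0 -12 230
```

```text
t 11.27 TCP loader [-27.  277.3 310.5] f [-0.2 -0.4 -0.2] open 0.464
world [541.5 -47.6 230. ] delta m [-0.2892  0.0279  0.0806] rot [-0.0001  0.0004 -0.0029]
```

Call:
drive_tool(targets=[-0.012, 0.001, 0, 0, 0, 0, 0, -0.035, 0.004, 0.005, 0, 0, 0, 0, -0.065, 0.008, 0.015, 0, 0, 0, 0, -0.098, 0.011, 0.025, 0, 0, 0, 0, -0.13, 0.015, 0.035, 0, 0, 0, 0, -0.163, 0.018, 0.045, 0, 0, 0, 0, -0.195, 0.021, 0.055, 0, 0, -0.001, 0, -0.228, 0.024, 0.065, 0, 0, -0.002, 0, -0.258, 0.027, 0.075, 0, 0, -0.003, 0, -0.278, 0.028, 0.08, 0, 0, -0.003, 0, -0.289, 0.028, 0.08, 0, 0, -0.003, 0, -0.289, 0.028, 0.08, 0, 0, -0.003, 0])

```text
clock: 12.27
eef_pos: [541.4, -48.7, 230.4]
tcp_rot: [-3.141, 0.0, 1.475]
contact_force: [0.8, 0.8, 0.6]
opening: 0.001
```

Call:
drive_tool(targets=[0, 0, 0, 0, 0, 0, 0, 0, 0, 0, 0, 0, 0, 0, 0, 0, 0, 0, 0, 0, 0])

```text
clock: 12.52
eef_pos: [542.3, -45.1, 230.9]
tcp_rot: [3.141, -0.0, 1.479]
contact_force: [0.8, 0.5, -0.7]
opening: 0.001
```

```bash
python3 go.py 0 -12 165
```

```text
t 12.52 TCP loader [  0.6  -9.4 230.9] f [ 0.8  0.5 -0.7] open 0.001
world [541.5 -47.6 165. ] delta m [-0.0026 -0.0006  0.0659] rot [ 0.0008 -0.0002  0.0026]
```

Call:
drive_tool(targets=[-0.001, 0, 0.015, 0, 0, 0.001, 0, -0.002, 0, 0.035, 0, 0, 0.002, 0, -0.002, 0, 0.053, 0, 0, 0.002, 0, -0.002, 0, 0.064, 0, 0, 0.002, 0, -0.002, 0, 0.07, 0, 0, 0.002, 0, -0.002, 0, 0.074, 0, 0, 0.002, 0, -0.002, 0, 0.076, 0, 0, 0.002, 0, -0.002, 0, 0.076, 0, 0, 0.002, 0, -0.002, 0, 0.076, 0, 0, 0.002, 0])

```text
clock: 13.27
eef_pos: [542.4, -48.0, 155.0]
tcp_rot: [3.141, 0.0, 1.476]
contact_force: [-0.4, 0.9, 0.5]
opening: -0.004
```

```bash
python3 go.py 0 -20 154
```

```text
t 13.27 TCP loader [  0.9 -12.3 155. ] f [-0.4  0.9  0.5] open -0.004
world [540.8 -55.6 154. ] delta m [-0.0077 -0.0009  0.001 ] rot [ 0.001   0.     -0.0003]
```

Free of contact. I'll now push in small steps.

Call:
drive_tool(targets=[-0.002, -0.0005, 0.001, 0, 0, 0, 0, -0.004, -0.001, 0.001, 0, 0, 0, 0, -0.006, -0.001, 0.001, 0, 0, 0, 0, -0.007, -0.001, 0.001, 0, 0, 0, 0, -0.007, -0.001, 0.001, 0, 0, 0, 0])

```text
clock: 13.68
eef_pos: [540.7, -55.1, 153.8]
tcp_rot: [3.141, -0.0, 1.475]
contact_force: [0.9, 1.2, 0.7]
opening: 0.004
```

Call:
drive_tool(targets=[-0.001, 0, 0, 0, 0, 0, 0, -0.002, 0, 0, 0, 0, 0, 0, -0.002, 0, 0, 0, 0, 0, 0])

```text
clock: 13.93
eef_pos: [540.5, -56.3, 153.7]
tcp_rot: [3.141, -0.001, 1.475]
contact_force: [2.8, 8.3, 3.8]
opening: -0.0
```

Call:
drive_tool(targets=[-0.001, 0, 0, 0, 0, 0, 0, -0.002, 0, 0, 0, 0, 0, 0, -0.002, 0, 0, 0, 0, 0, 0])

```text
clock: 14.18
eef_pos: [540.5, -56.8, 153.7]
tcp_rot: [3.141, -0.004, 1.474]
contact_force: [4.5, 19.1, 3.8]
opening: -0.0
```

Hard stop at the same place as before (loader y of the TCP -21.2 against -21.0), with 19 N and about 0.5 mm of travel over the last step. So the rack was already against the stop. I'll retreat and take a last close look.

Call:
drive_tool(targets=[0.002, 0, 0, 0, 0, 0, 0, 0.004, 0, 0, 0, 0, 0, 0, 0.0045, 0, 0, 0, 0, 0, 0, 0.0045, 0, -0.01, 0, 0, 0, 0, 0.0045, 0, -0.03, 0, 0, 0, 0, 0.0045, 0, -0.06, 0, 0, 0, 0, 0.0045, 0, -0.09, 0, 0, 0, 0, 0.0045, 0, -0.12, 0, 0, 0, 0, 0.0045, 0, -0.145, 0, 0, 0, 0, 0.0045, 0, -0.15, 0, 0, 0, 0])

```text
clock: 15.02
eef_pos: [541.7, -55.0, 308.6]
tcp_rot: [3.135, 0.0, 1.475]
contact_force: [1.8, 0.1, 0.6]
opening: 0.004
```

Call:
drive_tool(targets=[0.03, 0, 0, 0, 0, 0, 0, 0.065, 0, 0, 0, 0, 0, 0, 0.1, 0, 0, 0, 0, 0, 0, 0.135, 0, 0, 0, 0, 0, 0, 0.17, 0, 0, 0, 0, 0, 0, 0.205, 0, 0, 0, 0, 0, 0, 0.24, 0, 0, 0, 0, 0, 0, 0.27, 0, 0, 0, 0, 0, 0, 0.29, 0, 0, 0, 0, 0, 0, 0.3, 0, 0, 0, 0, 0, 0, 0.3, 0, 0, 0, 0, 0, 0, 0.3, 0, 0, 0, 0, 0, 0])

```text
clock: 16.02
eef_pos: [568.5, 243.6, 303.1]
tcp_rot: [-3.141, 0.001, 1.476]
contact_force: [0.1, -1.4, 0.2]
opening: 0.002
```

```bash
python3 go.py
python3 - <<'E'
from h import *
import cv2
s=cam("side"); t=cam("top"); q=np.load('L.npy');L=q[:3]
ims=[]
for f,o,off in((s,(270,120),q[9:11]),(t,(290,190),q[7:9])):
    im=cv2.resize(f["color"][o[1]:o[1]+66,o[0]:o[0]+66],(400,400),interpolation=2)
    ims.append(im)
cv2.imwrite("pics/c8.png",np.hstack(ims))
g=cv2.cvtColor(t["color"],6).astype(np.float32)
ys=np.arange(-142,-20,2.)
p=(proj(t,l2w(L,np.c_[0*ys-9,ys,0*ys+86]))+q[7:9]).astype(np.float32)
v=cv2.remap(g,p[:,0].copy(),p[:,1].copy(),1).ravel(); print([(int(a),int(b)) for a,b in zip(ys,v) if a<-120 or a>-36])
E
```

```text
t 16.02 TCP loader [ -0.7 280.4 303.1] f [ 0.1 -1.4  0.2] open 0.002
[(-142, 238), (-140, 233), (-138, 209), (-136, 161), (-134, 133), (-132, 183), (-130, 225), (-128, 237), (-126, 239), (-124, 236), (-122, 233), (-34, 228), (-32, 228), (-30, 236), (-28, 239), (-26, 240), (-24, 240), (-22, 240)]
```

View pics/c8.png

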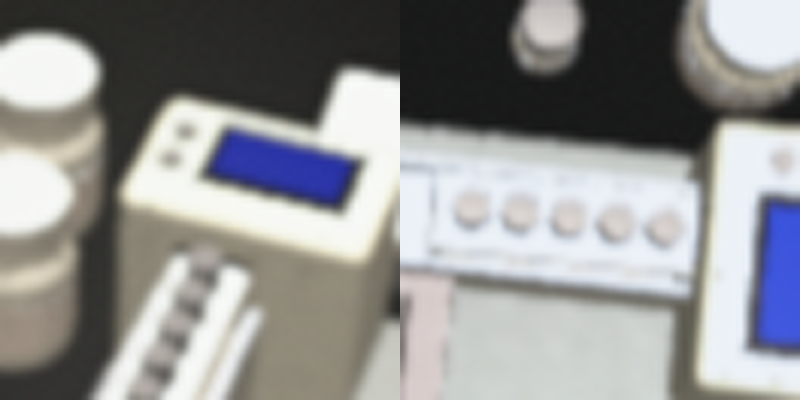

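Run:
```python
from h import *
import cv2
t=cam("top")["color"].astype(int); a=cv2.imread("pics/top0.png").astype(int); d=abs(t-a).max(2)
for n,(x0,y0,x1,y1) in dict(leaf=(277,212,286,234),plate=(262,236,300,270),spare=(218,174,270,198),vial=(308,188,320,202),jars=(336,178,396,210),pen=(220,278,275,296),box=(374,236,422,280)).items(): print(n,d[y0:y1,x0:x1].mean().round(1),d[y0:y1,x0:x1].max())
```

```text
leaf 0.8 2
plate 0.9 2
spare 0.8 3
vial 0.9 2
jars 0.7 3
pen 7.7 72
box 0.6 3
```

Run:
```python
from h import *
import cv2
t=cv2.cvtColor(cam("top")["color"],6).astype(int); a=cv2.cvtColor(cv2.imread("pics/top0.png"),6).astype(int)
for g in(a,t):
    r=g[280:294,215:280]; ys,xs=np.nonzero(r>60); print(len(xs),xs.mean().round(2)+215,ys.mean().round(2)+280, xs.min()+215,xs.max()+215, r.max())
d=abs(t-a)[278:296,220:275]; print(d.max(0).tolist())
```

```text
296 253.16 287.76 223 273 240
270 255.23 288.23 237 273 239
[22, 28, 29, 31, 34, 35, 33, 32, 30, 32, 33, 34, 34, 34, 33, 34, 31, 31, 47, 56, 54, 45, 23, 12, 9, 9, 5, 1, 1, 2, 2, 1, 2, 2, 1, 1, 1, 2, 2, 1, 1, 2, 1, 2, 2, 2, 2, 2, 1, 1, 2, 1, 2, 2, 1]
```

Every region is unchanged. The pen's bright half matches to the pixel, and only its dark half differs, which is the arm's shadow. Handing in.

```bash
python3 -c "
from rig import *
s=sense();print(s['clock'],abs(s['qvel']).max(),s['contact_force']);sign_off()"
```

```text
16.2167 0.0031392562405075405 [ 0.10168074 -0.28903064  0.05888372]
the job is handed in; nothing more can be done
```

I loaded the rack and handed the job in at 16.2 s. My last checks show it at the stop with the gate up; no verdict is reported, so success is not confirmed.

**What I did:**
- One fingertip pressed the plate down to its stop and held it there at about 18–26 N. The other finger pushed the rack's tail past the gate until it met a hard stop at the reader head.
- After I let the plate go, the top view suggested the nose was about 3–6 mm off the head. It had probably been dragged back as I withdrew.
- I pushed the tail once more with the fingers shut, above the leaf and off the plate. It met the hard stop at the same tool position as before, with 19 N.

**Last checks:**
- **Rack:** the middle cap is at about pixel column 318.0, against 318.2 expected for home. The nose edge reads about -132 to -133 mm, against the -131 mm limit. My loader fit is only good to about 3 mm, so that margin is thin. The hard stop is the stronger evidence.
- **Gate:** the leaf and plate look the same as in the first picture, so the gate is up.
- **Other things on the counter:** the spare rack, vial, jars and slide box show no change. The pen's dark half differs, which I put down to the arm's shadow because its bright half matches exactly. I did not compare the dropper; it is well away from the arm's low path.
- **Robot:** the arm is clear, with no contact force.

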